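# Load an instrument tray onto the right runners of a steriliser rack

## Robot

A 6-joint arm with a two-finger parallel gripper is mounted at the origin on a cart in front of the work surface, level with it; the furniture and walls round the work are solid. World frame = base frame: x ahead of the robot, y to its left, z up, the work surface at z = 0. Lengths are in m, angles in rad, forces in N, time in s.
With the tool pointing down it reaches from about 0.375 to 0.975 m from the base axis. Payload 3.8 kg.
Tool frame: the origin (TCP) lies midway between the tips of the shut fingers; the grasp point (between the pads) lies 19 mm behind it; x points along the fingers, z is the direction in which the jaws open and shut, and the axes are right-handed (so a half turn about x gives the same grasp; the last joint's range is limited). The gripper opens to 85 mm and grips with 20 to 120 N. Pads are 22 mm wide; open, the fingers measure 114 mm over their backs; the gripper's body (76 mm by 85 mm) begins 54 mm behind the grasp point. The pads swing forward as they close: fully open they stand 13 mm farther back than shut.
Start: joints at [-0.037, 0.264, 1.604, -0, 1.274, -0.037], TCP at [0.675, -0, 0.231] pointing down, gripper open.
Joint ranges: [-2.63, 2.63], [-0.94, 2.18], [0.31, 2.57], [-1.31, 4.45], [0, 2.66], [-2.55, 2.55]. Speed limits (rad/s): [2.57, 2.57, 3.14, 3.14, 3.14, 3.14].

## Interface

Orientations are given as a rotation vector (axis times angle).
In Python, from workcell import * gives the robot as it stands. The module is installed in compiled form; this text tells all that it offers.
- The arm moves only by the tool carry_out, never from a script. Its arguments are lists of equal length, an entry for each row: "offset": the shift along the tool's x, y, z in cm, a list of three; "delta_rot": the turn, a rotation vector about the tool's x, y, z in degrees, a list of three. A call has exactly 5 rows; each row shifts and turns the commanded pose from where the row before left it, along the tool's axes as they then stand; what a row does not reach is not made up. A row lasts 1/12 s, in which the tool goes at most 41.7 mm and 7.16 degrees, less where a joint would pass 70% of its speed; a pose out of reach is approached as far as the arm can. A call is refused whole if a number of a shift passes 4.17 or a number of a turn 7.16, either way. A call with a gripper value outside its range is refused whole. "fingers" is the opening, from -1 (shut) to 1 (fully open), set as the call begins (left out, the last holds). The fingers move at their own pace and stop on an object; "newtons" is the grip in N (left out, the last holds). Time passes only in rows, so rows that do not move let the fingers close, or fill a call up. It gives the time, the measured TCP pose, the force and the opening at its end, in the units of the state.
- read_state(): the state, without advancing time (a new reading comes with each control period).
- read_camera(name): name is "scene" or "side" or "wrist"; returns (picture, depth): 420x560x3 uint8, red, green, blue; 420x560 float32, m along the optical axis (not along the pixel's ray), 0 where there is no reading.
- get_calibration(name): a dict with "fx", "fy", "cx", "cy" (pixels), "R" (3x3) and "t" (3): a world point X has camera coordinates R X + t; the wrist camera has in their place "mount" (4x4, takes a point from camera to tool coordinates, whose origin is the TCP and whose axes are the tool frame's). Camera axes: x right, y down, z forward; pixel columns grow to the right and rows downward; lengths in m; the calibration is good to about 2 mm. A picture is of the moment at which its call begins: read the wrist's pose just before it. get_calibration takes no time and is no camera call.
- finish_job(): hands the job in, once; it reports no verdict.
The state is a dict: "time": time; "q": joint angles; "joint_vel": joint speeds; "joint_torque": joint torques, N m; "tool_pos": TCP position; "tcp_rot": TCP orientation; "wrist_force": force on the tool from outside, world axes, zero at the start; "torque": the same for the moment, N m; "width": opening from 0.0 (shut) to 1.0 (fully open).
Only numpy, scipy, OpenCV 4.12 (cv2) and the standard library are available. Lean on these libraries where they do the work, as an engineer would, in place of code of your own. Each camera call takes 0.05 s, during which the arm holds its last target. There are 200 camera calls.

## Task

Pick up the open instrument tray by its front handle and load it into the left-hand column (as you face it) of the steriliser rack, on the lowest pair of runners that is still empty. Slide it gently home until its back edge rests against the stop bar behind that pair - the bar is only clamped finger-tight, so feel for it and do not push it back - and let go, with the rotor sleeve still in the tray. Leave the cups, the bottle and the timer where they stand.

Things in the scene. Friction and masses are not known exactly. Their poses are not given: they have to be found in the camera images.
- tray: The loose aluminium tray to load, flat on the table, about 0.16 kg: pan 110 deep (x) x 116 wide (y) x 20 high, floor 3 thick. Both sides' top edges are turned out as flat rims 3 thick (17 to 20 above the underside), 134 over both, the full 110 long. Origin: centre of the underside; x runs from the handle end to the back edge, which enters the rack first; z up. (All sizes in mm.)
- tray_handle (a point): Grip point in the middle of the tray's black handle, at (-125, 0, 30) in the tray's frame. The handle is an upright flat bar 10 thick (along the tray's x), 70 wide (y), reaching from 10 to 44 above the underside, on two straps (4 thick, 60 apart in y), its back face 65 clear of the pan's front wall.
- tray_back (a point): Middle of the tray's flat back wall, at (55, 0, 10) in the tray's frame: the spot that meets the stop bar.
- rack: Fixed stainless rack, open frame 140 deep (x) x 326 wide (y) x 239 high (carrying bows to 273). Origin on the table under its centre; x into the rack, y to its left; front plane at x = -70, roof from x = -35. Two columns, centred at y = +78 (left) and -78, each of four pairs of runners 50 apart. The bottom pairs hold loaded trays, handles out in front as on the loose tray; pairs 3 and 4 are empty.
- left_pair_2 (a point): Left column, second pair of runners from below: middle of its mouth, on the front plane, level with the lower lips' top (90 above the table), on which the tray's rims lie. Each runner is a C along the rack's x: upper lip 8 above the lower, webs 138 apart (2 play each side of the rims), lips 121 apart, so the pan hangs between. Mouths flare about 5 up, down and sideways over 14 before the front plane.
- left_pair_3 (a point): The same point of the left column's third pair, 140 above the table. Across the back of either pair stands a stop bar (116 wide, 14 high, level with the pan's back wall) whose front face is set anew each start, 80 to 116 behind the front plane; its place is not measured. It slides back along x if pushed with more than about 14 N, and then stays there.
- second_tray: A loaded tray of the same kind, fixed on the second pair of the left or of the right column (changes from start to start). Origin: under the middle of its back edge, axes as for the tray. If it is in the left column (y about +78 in the rack's frame) the lowest empty pair there is pair 3; if it is in the right column, pair 2.
- sleeve: A plastic rotor sleeve, 23 x 86 x 23, 15 g, lying loose in the tray. Origin: centre of its underside, long axis y.
- cup_a: Specimen cup with lid, 55 across, 72 high, loose, left of the rack's front. Origin: centre of the underside.
- cup_b: Another such cup, loose, left of the rack. Origin: centre of the underside.
- dropper: Brown dropper bottle, 33 across, 106 high, loose, near the front edge of the table. Origin: centre of the underside.
- timer: Bench timer, 64 x 62 x 22, loose, near the front left of the table. Origin: centre of the underside.
Not all that is in view belongs to the job. Several things look just like the sleeve: the one meant starts farthest to the robot's right.

How it is judged:
By the outcome, as a careful person would: the job done as asked, in the order asked, and still so for the second after the job is handed in, with the robot touching nothing.
It also fails if it takes over 56 s, if anything falls off the work surface, if the arm or the gripper's body presses on something with over 40 N, if the wrist force passes 120 N, or if a joint passes its speed limit or range.

## Working session

There is one attempt and no reset: what is moved stays moved. The work goes in short steps, Python scripts to look and compute and a tool call to move; the robot and the scene stay as the last step left them, time stands still between calls to the robot, and variables do not carry over. Pictures are saved under pics/ and viewed, about 8 in all and at most 12, crops included, and the job is handed in when it is done.

Besides the shell and the picture viewer there is one more tool, called after ">>>" in YAML: its name, and indented under it one key for each argument. carry_out: Moves the arm, as the interface text tells. Its arguments: {"type":"object","properties":{"offset":{"type":"array"},"delta_rot":{"type":"array"},"fingers":{"type":"number"},"newtons":{"type":"number"}},"required":["offset","delta_rot"]}

```bash
mkdir -p pics
python3 - <<'E'
from workcell import *
import cv2,numpy as np
s=read_state();print({k:np.round(v,3) for k,v in s.items()})
for n in("scene","side","wrist"):
    p,d=read_camera(n);cv2.imwrite(f"pics/{n}0.png",p[:,:,::-1]);np.savez(f"pics/{n}0.npz",p=p,d=d)
    print(n,{k:np.round(v,3).tolist() for k,v in get_calibration(n).items()})
a=np.hstack([cv2.imread("pics/scene0.png"),cv2.imread("pics/side0.png")])
E
```

```text
{'time': np.float64(0.0), 'q': array([-0.037,  0.265,  1.605, -0.   ,  1.274, -0.037]), 'joint_vel': array([ 0.001, -0.   , -0.002, -0.001,  0.   ,  0.001]), 'joint_torque': array([ 1.0000e-03, -5.1512e+01, -3.6731e+01, -0.0000e+00,  1.3000e-02,
        0.0000e+00]), 'tool_pos': array([0.674, 0.   , 0.23 ]), 'tcp_rot': array([0.   , 1.573, 0.   ]), 'wrist_force': array([-0.679, -0.951, -0.467]), 'torque': array([-0.03 ,  0.072,  0.002]), 'width': np.float64(1.0)}
scene {'fx': 386.776, 'fy': 386.776, 'cx': 286.464, 'cy': 208.077, 'R': [[-0.792, -0.611, 0.002], [-0.438, 0.566, -0.699], [0.426, -0.554, -0.715]], 't': [0.497, 0.269, 0.916]}
side {'fx': 459.389, 'fy': 459.389, 'cx': 272.337, 'cy': 209.072, 'R': [[0.947, -0.321, 0.022], [-0.19, -0.612, -0.768], [0.26, 0.723, -0.64]], 't': [-0.488, 0.244, 1.08]}
wrist {'fx': 305.833, 'fy': 305.833, 'cx': 282.956, 'cy': 213.227, 'mount': [[-0.001, -0.315, 0.949, -0.143], [-0.001, -0.949, -0.315, 0.08], [1.0, -0.001, 0.0, -0.0], [0.0, 0.0, 0.0, 1.0]]}
```

View pics/scene0.png

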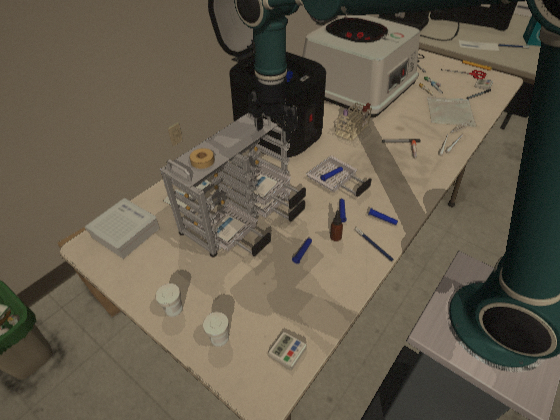

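View pics/side0.png

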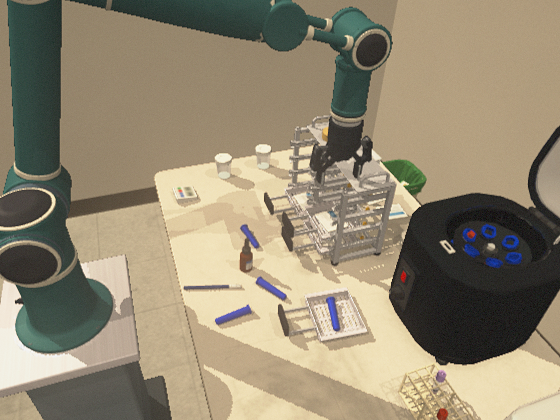

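Scene: the right column has two handles (about (290,190) and (290,212)), the left column one (262,242). So the target is left pair 2. The loose tray is at (330,175) with its handle at (364,186). Next: measure.

```bash
cat > h.py <<'E'
import numpy as np,cv2
from workcell import get_calibration
from scipy.spatial.transform import Rotation as Ro
def cloud(n,d,s=None):
    c=get_calibration(n);v,u=np.indices(d.shape)
    P=np.stack([(u-c["cx"])/c["fx"]*d,(v-c["cy"])/c["fy"]*d,d],-1)
    if n=="wrist":
        M=np.array(c["mount"]);P=P@M[:3,:3].T+M[:3,3]
        W=P@Ro.from_rotvec(s["tcp_rot"]).as_matrix().T+s["tool_pos"]
    else: W=(P-np.array(c["t"]))@np.array(c["R"])
    W[d<=0]=np.nan
    return W
E
python3 - <<'E'
from h import *
maps=[]
for n in("scene","side"):
    f=np.load(f"pics/{n}0.npz");p,d=f["p"],f["d"];W=cloud(n,d)
    hsv=cv2.cvtColor(p,cv2.COLOR_RGB2HSV);x,y,z=np.moveaxis(W,-1,0)
    on=(x>.38)&(x<.98)&(y>-.5)&(y<.45)
    tb=on&(abs(z)<.01);print(n,"table z",np.nanmedian(z[tb]))
    for nm,m in(("black",(p.max(-1)<75)&on&(z>.01)&(z<.16)),("blue",(hsv[...,0]>105)&(hsv[...,0]<130)&(hsv[...,1]>150)&(hsv[...,2]>60)&on&(z<.06))):
        k,L,S,_=cv2.connectedComponentsWithStats(m.astype(np.uint8))
        for i in range(1,k):
            if S[i,4]<40: continue
            q=W[L==i];r=cv2.minAreaRect((q[:,:2]*1000).astype(np.float32))
            print(nm,S[i].tolist(),np.round(np.median(q,0),3),"z",np.round(np.percentile(q[:,2],[2,98]),3),"rect",[np.round(a,0).tolist() for a in r])
    # top map: 2mm/px, x up, y left
    I=np.zeros((340,500,3),np.uint8);Z=np.full((340,500),-1.)
    g=np.isfinite(x)&on&(z<.3)&(z>-.02)
    r=((1.0-x[g])/.002).astype(int);c=((.45-y[g])/.002).astype(int)
    o=np.argsort(z[g]);ok=(r[o]<340)&(c[o]<500);o=o[ok];I[r[o],c[o]]=p[g][o]
    maps.append(I)
cv2.imwrite("pics/map0.png",np.vstack([m[:300,:] for m in maps])[:,:,::-1])
E
```

```text
scene table z -0.0013566232123896221
black [233, 103, 15, 18, 128] [ 0.946 -0.144  0.141] z [0.097 0.16 ] rect [[940.0, -144.0], [10.0, 82.0], 81.0]
black [287, 102, 37, 56, 1008] [ 0.735 -0.236  0.094] z [0.02  0.157] rect [[726.0, -269.0], [194.0, 61.0], 85.0]
black [266, 130, 15, 11, 86] [ 0.794 -0.15   0.107] z [0.094 0.121] rect [[800.0, -150.0], [51.0, 11.0], 20.0]
black [258, 138, 23, 17, 144] [ 0.809 -0.145  0.058] z [0.033 0.075] rect [[816.0, -146.0], [83.0, 15.0], 14.0]
black [249, 156, 7, 11, 42] [ 0.788 -0.028  0.089] z [0.049 0.139] rect [[769.0, -11.0], [18.0, 83.0], 44.0]
black [356, 179, 15, 18, 122] [ 0.47  -0.186  0.033] z [0.016 0.044] rect [[478.0, -189.0], [27.0, 69.0], 2.0]
black [203, 183, 24, 23, 198] [0.765 0.14  0.082] z [0.012 0.141] rect [[770.0, 140.0], [39.0, 112.0], 33.0]
black [288, 188, 18, 34, 342] [0.56  0.04  0.087] z [0.038 0.117] rect [[573.0, 25.0], [48.0, 86.0], 37.0]
black [330, 209, 13, 31, 238] [0.442 0.019 0.049] z [0.012 0.102] rect [[465.0, -21.0], [32.0, 117.0], 32.0]
black [252, 233, 19, 23, 200] [0.561 0.194 0.058] z [0.039 0.067] rect [[564.0, 189.0], [29.0, 71.0], 20.0]
blue [321, 168, 22, 12, 78] [ 0.593 -0.195  0.018] z [0.007 0.023] rect [[592.0, -201.0], [80.0, 18.0], 71.0]
blue [340, 200, 5, 18, 58] [ 0.48  -0.079  0.017] z [0.014 0.022] rect [[480.0, -81.0], [10.0, 78.0], 35.0]
blue [369, 209, 11, 8, 48] [ 0.397 -0.124  0.016] z [0.01  0.021] rect [[396.0, -126.0], [29.0, 15.0], 9.0]
side table z -0.0006918936756755249
black [389, 262, 160, 103, 6055] [ 0.764 -0.389  0.099] z [0.022 0.158] rect [[812.0, -344.0], [140.0, 313.0], 42.0]
blue [329, 300, 7, 28, 57] [ 0.592 -0.206  0.02 ] z [0.016 0.025] rect [[592.0, -206.0], [76.0, 5.0], 77.0]
```

View pics/map0.png

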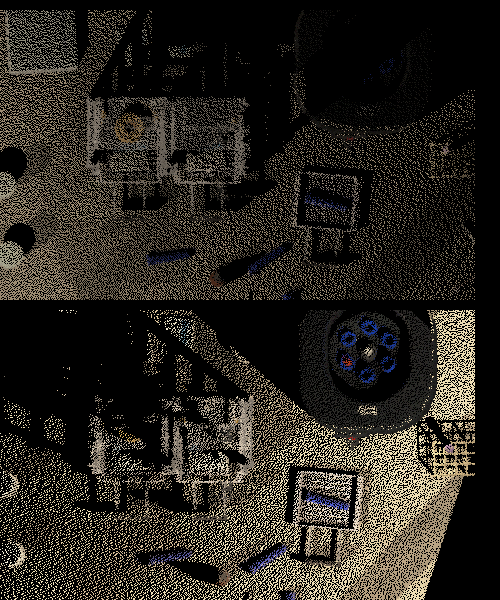

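Map: rack spans y about −0.05..0.27 with its front near x 0.63 and only a slight yaw. The tray pan is centred near (0.60,−0.205) and its handle near (0.475,−0.19). I'll move above the handle.

>>> carry_out:
  offset:
    - [0,0,-3]
    - [0,-1,-3]
    - [0,-2.4,-2.6]
    - [0,-2.4,-2.4]
    - [0,-2.4,-2]
  delta_rot:
    - [0,0,0]
    - [0,0,0]
    - [0,0,0]
    - [0,0,0]
    - [0,0,0]

```text
time: 0.57
tool_pos: [0.5429, -0.0823, 0.2307]
tcp_rot: [-0.001, 1.572, 0.001]
wrist_force: [0.6, -0.7, -0.2]
width: 0.998
```

>>> carry_out:
  offset:
    - [0,-2.4,-2]
    - [0,-2.4,-2]
    - [0,-2.4,-2]
    - [0,-2.2,-0.5]
    - [0,-1.4,0]
  delta_rot:
    - [0,0,0]
    - [0,0,0]
    - [0,0,0]
    - [0,0,0]
    - [0,0,0]

```text
time: 0.98
tool_pos: [0.4783, -0.1916, 0.2312]
tcp_rot: [0.001, 1.571, -0.002]
wrist_force: [0.6, 0.9, -0.6]
width: 1.003
```

```bash
cat > snap.py <<'E'
import sys
from workcell import *
from h import *
t=sys.argv[1];s=read_state();p,d=read_camera("wrist");W=cloud("wrist",d,s)
cv2.imwrite(f"pics/w{t}.png",p[:,:,::-1]);np.savez(f"pics/w{t}.npz",p=p,d=d,W=W)
print(s["time"],s["tool_pos"].round(4),s["tcp_rot"].round(4))
x,y,z=np.moveaxis(W,-1,0);hsv=cv2.cvtColor(p,cv2.COLOR_RGB2HSV)
E
cat snap.py - > a.py <<'E'
print("table",np.nanmedian(z[abs(z)<.01]))
near=(x>.42)&(x<.72)&(y>-.32)&(y<-.1)
for nm,m in(("handle",near&(x<.52)&(p.max(-1)<80)&(z>.02)&(z<.06)),("rim",near&(x>.52)&(z>.013)&(z<.03)&(hsv[...,1]<120)),("blue",near&(hsv[...,0]>105)&(hsv[...,0]<130)&(hsv[...,1]>120)&(z>.005))):
    q=W[m];print(nm,len(q),q.mean(0).round(3),np.percentile(q,[1,99],0).round(3).tolist(),cv2.minAreaRect((q[:,:2]*1000).astype(np.float32)))
E
python3 a.py 1
```

```text
0.9833 [ 0.4783 -0.1916  0.2312] [ 9.0000e-04  1.5713e+00 -1.7000e-03]
table 0.00028256668669233986
handle 470 [ 0.473 -0.191  0.043] [[0.467, -0.225, 0.025], [0.479, -0.16, 0.046]] ((472.8739929199219, -192.8169403076172), (66.86449432373047, 8.660733222961426), 84.74610137939453)
rim 2844 [ 0.595 -0.202  0.019] [[0.524, -0.274, 0.013], [0.655, -0.137, 0.022]] ((584.742919921875, -204.8145751953125), (133.92152404785156, 134.451171875), 84.75145721435547)
blue 1202 [ 0.57  -0.179  0.02 ] [[0.486, -0.244, 0.011], [0.609, -0.101, 0.026]] ((530.4343872070312, -168.9886474609375), (106.86782836914062, 163.46681213378906), 69.6776123046875)
```

View pics/w1.png

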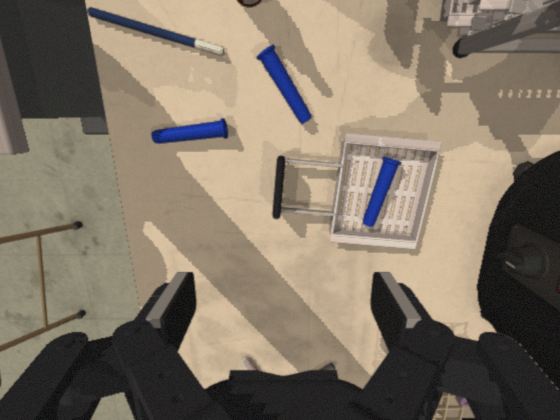

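Tray: handle at (0.473,−0.1925), yaw −5.25°. The pan and sleeve agree with the given sizes. Descending to grip.

>>> carry_out:
  offset:
    - [2,0,-0.5]
    - [3.5,-0.1,0]
    - [3.5,0,0]
    - [3,0,0]
    - [3,0,0]
  delta_rot:
    - [5.25,0,0]
    - [0,0,0]
    - [0,0,0]
    - [0,0,0]
    - [0,0,0]
  fingers: 0.4
  newtons: 70

```text
time: 1.45
tool_pos: [0.4753, -0.1904, 0.0796]
tcp_rot: [0.072, 1.569, -0.071]
wrist_force: [0.8, 0.1, -0.2]
width: 0.699
```

>>> carry_out:
  offset:
    - [2.5,0,0]
    - [2,0,0]
    - [1.5,0,0]
    - [0.9,0,0]
    - [0,0,0]
  delta_rot:
    - [0,0,0]
    - [0,0,0]
    - [0,0,0]
    - [0,0,0]
    - [0,0,0]

```text
time: 1.87
tool_pos: [0.4736, -0.1897, 0.0099]
tcp_rot: [0.073, 1.574, -0.07]
wrist_force: [0.1, -0.4, 0.2]
width: 0.699
```

>>> carry_out:
  offset:
    - [0,0,0]
    - [0,0,0]
    - [0,0,0]
    - [0,0,0]
    - [0,0,0]
  delta_rot:
    - [0,0,0]
    - [0,0,0]
    - [0,0,0]
    - [0,0,0]
    - [0,0,0]
  fingers: -1

```text
time: 2.28
tool_pos: [0.4758, -0.1914, 0.0135]
tcp_rot: [0.071, 1.568, -0.073]
wrist_force: [-0.8, -0.2, 3.2]
width: 0.107
```

>>> carry_out:
  offset:
    - [0,0,0]
    - [0,0,0]
    - [0,0,0]
    - [0,0,0]
    - [0,0,0]
  delta_rot:
    - [0,0,0]
    - [0,0,0]
    - [0,0,0]
    - [0,0,0]
    - [0,0,0]

```text
time: 2.7
tool_pos: [0.4757, -0.1914, 0.0133]
tcp_rot: [0.072, 1.568, -0.073]
wrist_force: [-1.9, 0.6, 7.1]
width: 0.103
```

>>> carry_out:
  offset:
    - [-0.5,0,0]
    - [-1,0,0]
    - [-1.5,0,0]
    - [-2,0,0]
    - [-2,0,0]
  delta_rot:
    - [0,0,0]
    - [0,0,0]
    - [0,0,0]
    - [0,0,0]
    - [0,0,0]

```text
time: 3.12
tool_pos: [0.4737, -0.1905, 0.0825]
tcp_rot: [0.073, 1.572, -0.071]
wrist_force: [0.8, 0.3, -0.8]
width: 0.103
```

>>> carry_out:
  offset:
    - [-2,0,0]
    - [-2,0,0]
    - [-2,0,0]
    - [-1.5,0,0]
    - [-0.5,0,0]
  delta_rot:
    - [0,0,0]
    - [0,0,0]
    - [0,0,0]
    - [0,0,0]
    - [0,0,0]

```text
time: 3.53
tool_pos: [0.4762, -0.1916, 0.1655]
tcp_rot: [0.071, 1.566, -0.073]
wrist_force: [1.2, 0.1, -0.5]
width: 0.099
```

```bash
cat snap.py - > b.py <<'E'
# held tray: handle top, rim
h0=s["tool_pos"];R=Ro.from_rotvec(s["tcp_rot"]).as_matrix()
L=(W-h0)@R   # tool coords
hx,hy,hz=np.moveaxis(L,-1,0)
m=(hz>.05)&(hz<.2)&(abs(hy)<.09)&(hx>-.06)&(hx<.03)&(hsv[...,1]<120)
q=L[m];top=q[q[:,0]<-.0]
for nm,q in(("all",q),):
    print(len(q),np.percentile(q,[1,50,99],0).round(4).tolist(),cv2.minAreaRect((q[:,[2,1]]*1000).astype(np.float32)))
# rims: outer bands in y
for sg in(1,-1):
    b=m&(sg*hy>.057)&(sg*hy<.07);q=L[b]
    if len(q)>30: print("rim",sg,len(q),"hy",np.percentile(q[:,1],[5,95]).round(4),"hx fit vs hz",np.polyfit(q[:,2],q[:,0],1).round(4),"at mid",np.median(q[:,0]).round(4), "world z",np.median(W[b][:,2]).round(4))
E
python3 b.py 2; python3 -c "
from workcell import *
import cv2
p,d=read_camera('scene');cv2.imwrite('pics/s2.png',cv2.resize(p[80:300,130:400,::-1],None,fx=2.5,fy=2.5))
import numpy as np;np.savez('pics/s2.npz',p=p,d=d)"
```

```text
3.5333 [ 0.4762 -0.1916  0.1655] [ 0.0706  1.5655 -0.0732]
23260 [[-0.0076, -0.0671, 0.0586], [0.0102, 0.0021, 0.1054], [0.0132, 0.063, 0.1636]] ((108.25721740722656, -5.218589782714844), (99.23607635498047, 151.7145233154297), 14.19773006439209)
rim 1 1879 hy [0.0574 0.0635] hx fit vs hz [ 0.0011 -0.0063] at mid -0.0063 world z 0.1721
rim -1 3660 hy [-0.0675 -0.0581] hx fit vs hz [-0.006   0.0016] at mid -0.0001 world z 0.1662
```

View pics/w2.png

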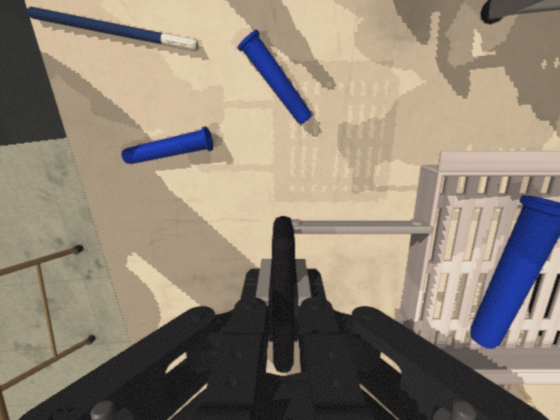

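Run:
```python
from h import *
th=np.radians(-5.25);e=np.array([np.cos(th),np.sin(th)]);n=np.array([-e[1],e[0]])
def rep(W,H):
    u=(W[...,:2]-H)@e;v=(W[...,:2]-H)@n
    for sg in(1,-1):
        b=(u>.08)&(u<.17)&(sg*v>.0600)&(sg*v<.0655);z=W[b][:,2];z=z[z>.01];
        h=np.histogram(z,np.arange(0,.2,.002));k=np.argsort(h[0])[-4:]
        print(sg,len(z),"z pct",np.percentile(z,[10,50,90]).round(4),[(h[1][i].round(3),h[0][i]) for i in k])
rep(np.load("pics/w1.npz")["W"],np.array([.473,-.1925]))
rep(np.load("pics/w2.npz")["W"],np.array([.476,-.1925]))
f=np.load("pics/s2.npz");W=cloud("scene",f["d"]);print("scene");rep(W,np.array([.476,-.1925]))
# dominant rack edges (before: scene0)
```

```text
1 362 z pct [0.0192 0.0202 0.0212] [(np.float64(0.016), np.int64(3)), (np.float64(0.022), np.int64(4)), (np.float64(0.018), np.int64(147)), (np.float64(0.02), np.int64(208))]
-1 287 z pct [0.0194 0.0202 0.0212] [(np.float64(0.016), np.int64(1)), (np.float64(0.022), np.int64(5)), (np.float64(0.018), np.int64(106)), (np.float64(0.02), np.int64(175))]
1 1043 z pct [0.1711 0.1721 0.1729] [(np.float64(0.174), np.int64(1)), (np.float64(0.168), np.int64(5)), (np.float64(0.17), np.int64(484)), (np.float64(0.172), np.int64(553))]
-1 579 z pct [0.1716 0.1724 0.1729] [(np.float64(0.192), np.int64(0)), (np.float64(0.196), np.int64(0)), (np.float64(0.17), np.int64(163)), (np.float64(0.172), np.int64(416))]
scene
1 44 z pct [0.1575 0.1699 0.1717] [(np.float64(0.156), np.int64(2)), (np.float64(0.172), np.int64(3)), (np.float64(0.168), np.int64(12)), (np.float64(0.17), np.int64(18))]
-1 21 z pct [0.1695 0.1702 0.1716] [(np.float64(0.172), np.int64(1)), (np.float64(0.166), np.int64(2)), (np.float64(0.168), np.int64(7)), (np.float64(0.17), np.int64(11))]
```

View pics/s2.png

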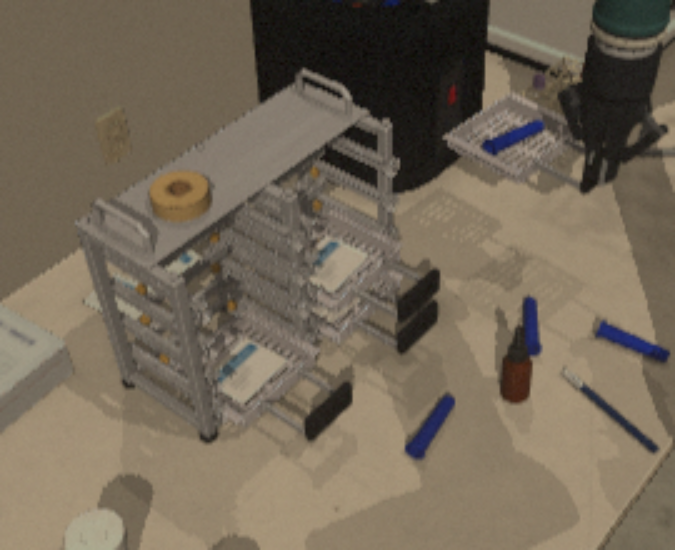

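The tray is level (both rims at z 0.172, TCP = underside + 13.5 mm). The left column clearly has only its bottom tray, so the target is pair 2 (z 0.090). Now fitting the rack from this unobstructed view.

Run:
```python
from h import *
f=np.load("pics/s2.npz");p,d=f["p"],f["d"];W=cloud("scene",d);x,y,z=np.moveaxis(W,-1,0)
on=(x>.45)&(x<.85)&(y>-.12)&(y<.35)
print(np.histogram(z[on&(z>.2)],np.arange(.2,.29,.004)))
m=on&(z>.228)&(z<.247);k,L,S,_=cv2.connectedComponentsWithStats(m.astype(np.uint8));i=1+S[1:,4].argmax();q=W[L==i]
print("roof",len(q),np.percentile(q,[1,50,99],0).round(3).tolist(),cv2.minAreaRect((q[:,:2]*1000).astype(np.float32)))
# front edge: min x per y bin
def edge(q,lo,hi,n,pc):
    b=np.linspace(lo,hi,n);P=[]
    for a,c in zip(b,b[1:]):
        t=q[(q[:,1]>a)&(q[:,1]<c)]
        if len(t)>5:P.append([(a+c)/2,np.percentile(t[:,0],pc)])
    P=np.array(P);return np.polyfit(P[:,0],P[:,1],1),np.std(P[:,1]-np.polyval(np.polyfit(P[:,0],P[:,1],1),P[:,0]))
print("roof front x(y)",edge(q,-.02,.23,20,3),"roof back",edge(q,-.02,.23,20,97))
# handles at pair1 left, pairs right
for nm,zz,yy in(("L1",(.055,.075),(.13,.26)),("R2",(.105,.125),(-.03,.11)),):
    m=on&(p.max(-1)<80)&(z>zz[0])&(z<zz[1])&(x<.62)&(x>.5)&(y>yy[0])&(y<yy[1]);q=W[m]
    print(nm,len(q),np.percentile(q,[2,50,98],0).round(3).tolist(),cv2.minAreaRect((q[:,:2]*1000).astype(np.float32)))
# second tray contents check: points in left column between z .1 and .13
```

```text
(array([ 110,   43,   31,   29,   34,   57,   85,  106,  321, 2378,  112,
         50,   60,  106,  214,   33,   75,   42,    0,    0,    0,    0]), array([0.2  , 0.204, 0.208, 0.212, 0.216, 0.22 , 0.224, 0.228, 0.232,
       0.236, 0.24 , 0.244, 0.248, 0.252, 0.256, 0.26 , 0.264, 0.268,
       0.272, 0.276, 0.28 , 0.284, 0.288]))
roof 2946 [[0.667, -0.047, 0.23], [0.742, 0.115, 0.238], [0.804, 0.274, 0.244]] ((735.734130859375, 111.90380859375), (327.7945251464844, 143.0750274658203), 89.84282684326172)
roof front x(y) (array([-0.00317052,  0.69864879]), np.float64(0.010155988538055414)) roof back (array([0.01129935, 0.79981475]), np.float64(0.001518667579524138))
L1 108 [[0.559, 0.158, 0.056], [0.562, 0.192, 0.064], [0.568, 0.224, 0.068]] ((564.5639038085938, 191.1119842529297), (67.34900665283203, 11.239636421203613), 89.8479232788086)
R2 100 [[0.558, 0.004, 0.105], [0.561, 0.038, 0.113], [0.568, 0.069, 0.117]] ((563.3623046875, 36.33218002319336), (66.99229431152344, 12.006697654724121), 88.64655303955078)
```

Run:
```python
from h import *
f=np.load("pics/side0.npz");p,d=f["p"],f["d"];W=cloud("side",d);x,y,z=np.moveaxis(W,-1,0)
on=(x>.5)&(x<.85)&(y>-.08)&(y<.3)
m=on&(z>.23)&(z<.245)&(p.min(-1)>60);q=W[m]
print(len(q),np.percentile(q,[1,50,99],0).round(3).tolist())
q=W[on&(z>.01)&(z<.23)&(p.min(-1)>60)&(x<.66)]
print(np.histogram(q[:,0],np.arange(.54,.66,.005))[0])
```

```text
1496 [[0.67, -0.054, 0.231], [0.735, 0.017, 0.238], [0.805, 0.269, 0.243]]
[  0   0   0   9 230 105  16  18  28  31  30  28  36  33  32  33  32  35
  56 287  47  99 334]
```

Rack: yaw ≈ −0.3°, front plane at x ≈ 0.665, left column y ≈ 0.1905. The roof and the two fixed handles agree to about 2 mm. Carrying the tray in front of it.

>>> carry_out:
  offset:
    - [0,0.6,0]
    - [0,1.2,-0.3]
    - [0,1.8,-0.4]
    - [0,2.4,-0.5]
    - [0,2.8,-0.5]
  delta_rot:
    - [-1,0,0]
    - [-1,0,0]
    - [-1,0,0]
    - [-1,0,0]
    - [-1,0,0]

```text
time: 4.05
tool_pos: [0.4603, -0.1009, 0.1605]
tcp_rot: [0.004, 1.574, -0.002]
wrist_force: [0.3, 0.5, -1.6]
width: 0.103
```

>>> carry_out:
  offset:
    - [0,3,-0.5]
    - [0,3,-0.5]
    - [0,3,-0.4]
    - [0,3,-0.2]
    - [0,3,0]
  delta_rot:
    - [0,0,0]
    - [0,0,0]
    - [0,0,0]
    - [0,0,0]
    - [0,0,0]

```text
time: 4.47
tool_pos: [0.444, 0.0499, 0.1606]
tcp_rot: [0.003, 1.574, -0.002]
wrist_force: [0.7, -0.3, -1.2]
width: 0.105
```

>>> carry_out:
  offset:
    - [0,3,0]
    - [0,2.9,0]
    - [0,2.6,0]
    - [0,2.2,0]
    - [0,1.6,0]
  delta_rot:
    - [0,0,0]
    - [0,0,0]
    - [0,0,0]
    - [0,0,0]
    - [0,0,0]

```text
time: 4.88
tool_pos: [0.4449, 0.1731, 0.1606]
tcp_rot: [0.001, 1.574, -0.001]
wrist_force: [0.4, 0.0, -2.8]
width: 0.106
```

>>> carry_out:
  offset:
    - [0,1.2,0]
    - [0,0.8,0]
    - [0,0.4,0]
    - [0,0,0]
    - [0,0,0]
  delta_rot:
    - [0,0,0]
    - [0,0,0]
    - [0,0,0]
    - [0,0,0]
    - [0,0,0]

```text
time: 5.3
tool_pos: [0.4469, 0.1942, 0.1619]
tcp_rot: [0.003, 1.572, -0.004]
wrist_force: [0.0, -0.8, -1.8]
width: 0.108
```

```bash
python3 a.py 3 2>&1 | head -1
```

```text
a.py:11: RuntimeWarning: Mean of empty slice.
```

View pics/w3.png

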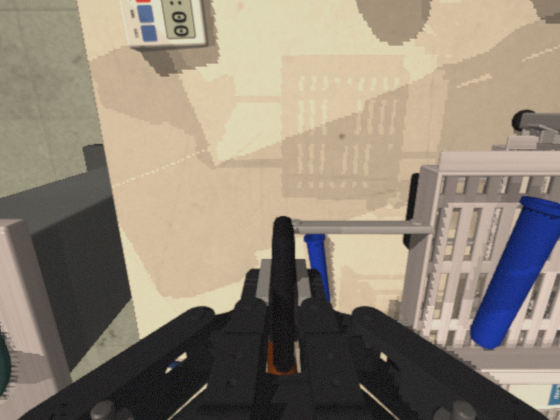

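```bash
cat > c.py <<'E'
from workcell import *
from h import *
import sys
t=sys.argv[1];s=read_state();p,d=read_camera("scene");W=cloud("scene",d);np.savez(f"pics/s{t}.npz",p=p,d=d)
cv2.imwrite(f"pics/s{t}.png",cv2.resize(p[130:300,170:370,::-1],None,fx=4,fy=3.5,interpolation=cv2.INTER_CUBIC))
T=s["tool_pos"];print(s["time"],T.round(4))
w=read_camera("wrist");V=cloud("wrist",w[1],s)
for nm,C in(("scene",W),("wrist",V)):
    x,y,z=np.moveaxis(C,-1,0);rt=T[2]+.0065
    m=(abs(z-rt)<.0035)&(x>T[0]+.065)&(x<T[0]+.185)&(abs(y-T[1])<.08);q=C[m]
    l=q[q[:,1]>T[1]+.055];r=q[q[:,1]<T[1]-.055]
    f=lambda a,pc:(len(a),np.percentile(a[:,1],pc).round(4)if len(a) else None,np.median(a[:,2]).round(4)if len(a) else None)
    print(nm,"left edge",f(l,98),"right edge",f(r,2),"x range",np.percentile(q[:,0],[1,99]).round(4))
x,y,z=np.moveaxis(W,-1,0)
# left post / mouths of the left column: grey points near front plane
g=(x>.64)&(x<.672)&(y>.09)&(y<.3)&(z>.02)&(z<.2)&(np.ptp(p.astype(int),-1)<40)
q=W[g];print("front pts",len(q));print("y hist",list(zip(np.arange(.1,.3,.008).round(3),np.histogram(q[:,1],np.arange(.1,.308,.008))[0])))
for lo,hi in((.1,.14),(.24,.29)):
    a=q[(q[:,1]>lo)&(q[:,1]<hi)];print(lo,"z hist",np.histogram(a[:,2],np.arange(.02,.2,.005))[0],"x",np.percentile(a[:,0],[2,50]).round(4) if len(a) else 0)
E
python3 c.py 3
```

```text
5.35 [0.4471 0.194  0.1621]
scene left edge (151, np.float64(0.2603), np.float64(0.1667)) right edge (67, np.float64(0.1267), np.float64(0.1665)) x range [0.5157 0.6262]
wrist left edge (2304, np.float64(0.2571), np.float64(0.1682)) right edge (1471, np.float64(0.1235), np.float64(0.1679)) x range [0.5156 0.6018]
front pts 902
y hist [(np.float64(0.1), np.int64(48)), (np.float64(0.108), np.int64(44)), (np.float64(0.116), np.int64(89)), (np.float64(0.124), np.int64(53)), (np.float64(0.132), np.int64(3)), (np.float64(0.14), np.int64(1)), (np.float64(0.148), np.int64(1)), (np.float64(0.156), np.int64(0)), (np.float64(0.164), np.int64(0)), (np.float64(0.172), np.int64(2)), (np.float64(0.18), np.int64(17)), (np.float64(0.188), np.int64(23)), (np.float64(0.196), np.int64(17)), (np.float64(0.204), np.int64(22)), (np.float64(0.212), np.int64(20)), (np.float64(0.22), np.int64(26)), (np.float64(0.228), np.int64(18)), (np.float64(0.236), np.int64(2)), (np.float64(0.244), np.int64(23)), (np.float64(0.252), np.int64(114)), (np.float64(0.26), np.int64(168)), (np.float64(0.268), np.int64(171)), (np.float64(0.276), np.int64(8)), (np.float64(0.284), np.int64(0)), (np.float64(0.292), np.int64(0))]
0.1 z hist [ 1  0  0  2  4  3  4  3  1  0  0  0  3  6  2  1  0  1  2  1  1  1 11 26
 10 20 31 10  7  5  1  0 10 29 13] x [0.6499 0.6619]
0.24 z hist [13  7 13 17 30 20 20  8  5  7  7  6 16 15 12 21 21  6  8  9  8  8 16 21
 13 22 21  9  9  8  9  8 18 19 12] x [0.6456 0.6658]
```

View pics/s3.png

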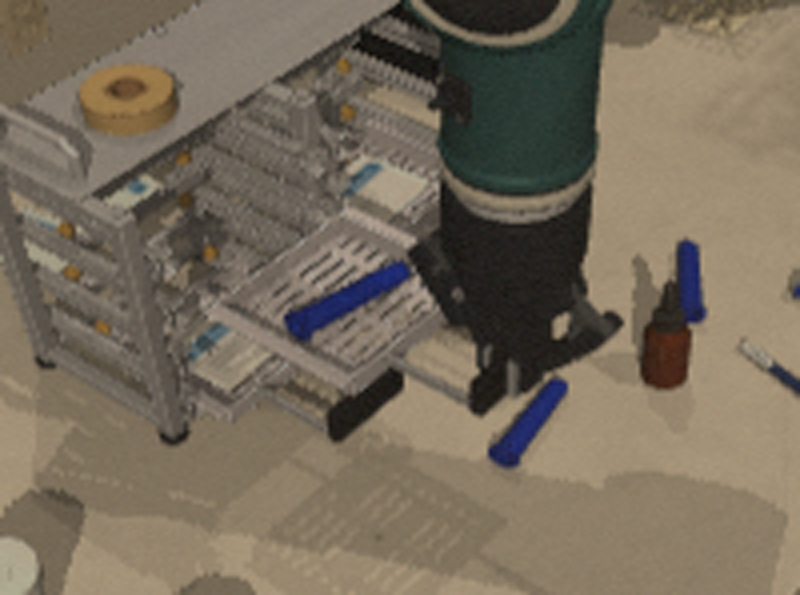

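Picture: the tray is level in front of the left column with the sleeve in it (about (350,300)), above the bottom tray's handle (365,405). In this camera the tray is about 3 mm too far left. I'll correct that and lower it to pair 2.

>>> carry_out:
  offset:
    - [0.8,-0.1,0]
    - [1.5,-0.17,0]
    - [2,0,0]
    - [1.7,0,0]
    - [1,0,0]
  delta_rot:
    - [0,0,0]
    - [0,0,0]
    - [0,0,0]
    - [0,0,0]
    - [0,0,0]

```text
time: 5.87
tool_pos: [0.4458, 0.1908, 0.0898]
tcp_rot: [0.003, 1.574, -0.005]
wrist_force: [0.0, -1.1, -2.9]
width: 0.103
```

>>> carry_out:
  offset:
    - [0.25,0,0]
    - [0,0,0.3]
    - [0,0,0.5]
    - [0,0,0.5]
    - [0,0,0.5]
  delta_rot:
    - [0,0,0]
    - [0,0,0]
    - [0,0,0]
    - [0,0,0]
    - [0,0,0]

```text
time: 6.28
tool_pos: [0.4671, 0.1923, 0.0911]
tcp_rot: [0.004, 1.568, -0.003]
wrist_force: [-0.8, 0.2, -1.8]
width: 0.101
```

```bash
python3 c.py 4|head -3; python3 -c "
from workcell import *
print(read_state()['wrist_force'],read_state()['tcp_rot'])"
```

```text
6.2833 [0.4671 0.1923 0.0911]
scene left edge (150, np.float64(0.2587), np.float64(0.0963)) right edge (71, np.float64(0.1197), np.float64(0.0959)) x range [0.5354 0.6476]
wrist left edge (2300, np.float64(0.2554), np.float64(0.0977)) right edge (1524, np.float64(0.1218), np.float64(0.0972)) x range [0.5357 0.6219]
[ 0.21514277  1.02604192 -1.4024662 ] [ 0.00439315  1.5680528  -0.00298077]
```

View pics/s4.png

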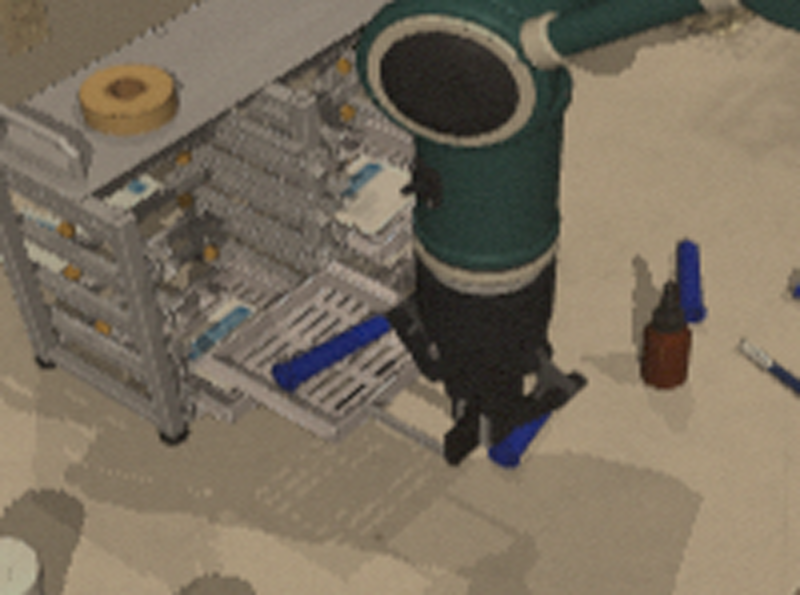

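Tray is in front of the mouth with its back edge at x ≈ 0.647, rim ~1.5 mm high and ~1 mm left. Trim that and enter.

>>> carry_out:
  offset:
    - [0.15,-0.1,0]
    - [0,0,0.3]
    - [0,0,0.4]
    - [0,0,0.4]
    - [0,0,0.4]
  delta_rot:
    - [0,0,0]
    - [0,0,0]
    - [0,0,0]
    - [0,0,0]
    - [0,0,0]

```text
time: 6.8
tool_pos: [0.4807, 0.1909, 0.0883]
tcp_rot: [0.003, 1.571, -0.003]
wrist_force: [-0.5, -1.3, -1.0]
width: 0.109
```

>>> carry_out:
  offset:
    - [0,0,0.4]
    - [0,0,0.4]
    - [0,0,0.4]
    - [0,0,0.2]
    - [0,0,0]
  delta_rot:
    - [0,0,0]
    - [0,0,0]
    - [0,0,0]
    - [0,0,0]
    - [0,0,0]

```text
time: 7.22
tool_pos: [0.4949, 0.1908, 0.0883]
tcp_rot: [0.004, 1.57, -0.004]
wrist_force: [-0.5, 0.3, -0.9]
width: 0.106
```

>>> carry_out:
  offset:
    - [0,0,0.3]
    - [0,0,0.5]
    - [0,0,0.6]
    - [0,0,0.6]
    - [0,0,0.5]
  delta_rot:
    - [0,0,0]
    - [0,0,0]
    - [0,0,0]
    - [0,0,0]
    - [0,0,0]

```text
time: 7.63
tool_pos: [0.5202, 0.1908, 0.0885]
tcp_rot: [0.004, 1.57, -0.003]
wrist_force: [0.4, 0.3, -1.9]
width: 0.102
```

>>> carry_out:
  offset:
    - [0,0,0.5]
    - [0,0,0.5]
    - [0,0,0.4]
    - [0,0,0.2]
    - [0,0,0]
  delta_rot:
    - [0,0,0]
    - [0,0,0]
    - [0,0,0]
    - [0,0,0]
    - [0,0,0]

```text
time: 8.05
tool_pos: [0.5358, 0.1906, 0.0883]
tcp_rot: [0.004, 1.571, -0.004]
wrist_force: [-0.1, -0.4, -2.7]
width: 0.103
```

```bash
python3 c.py 5|head -3
```

```text
8.05 [0.5358 0.1906 0.0883]
scene left edge (98, np.float64(0.2662), np.float64(0.0937)) right edge (59, np.float64(0.1177), np.float64(0.0944)) x range [0.6048 0.7186]
wrist left edge (2406, np.float64(0.2624), np.float64(0.0945)) right edge (1401, np.float64(0.1191), np.float64(0.0942)) x range [0.6044 0.6899]
```

>>> carry_out:
  offset:
    - [0,0,0.4]
    - [0,0,0.5]
    - [0,0,0.5]
    - [0,0,0.4]
    - [0,0,0.2]
  delta_rot:
    - [0,0,0]
    - [0,0,0]
    - [0,0,0]
    - [0,0,0]
    - [0,0,0]

```text
time: 8.57
tool_pos: [0.5562, 0.1906, 0.0885]
tcp_rot: [0.004, 1.57, -0.003]
wrist_force: [-0.1, 0.5, -2.1]
width: 0.104
```

>>> carry_out:
  offset:
    - [0.05,0,0]
    - [0.05,0,0]
    - [0.05,0,0]
    - [0,0,0]
    - [0,0,0]
  delta_rot:
    - [0,0,0]
    - [0,0,0]
    - [0,0,0]
    - [0,0,0]
    - [0,0,0]

```text
time: 8.98
tool_pos: [0.5552, 0.1905, 0.0869]
tcp_rot: [0.003, 1.571, -0.003]
wrist_force: [-0.1, -0.3, -0.1]
width: 0.105
```

>>> carry_out:
  offset:
    - [0,0,0.05]
    - [0,0,0.05]
    - [0,0,0.05]
    - [0,0,0.05]
    - [0,0,0]
  delta_rot:
    - [0,0,0]
    - [0,0,0]
    - [0,0,0]
    - [0,0,0]
    - [0,0,0]

```text
time: 9.4
tool_pos: [0.5573, 0.1906, 0.0868]
tcp_rot: [0.003, 1.571, -0.003]
wrist_force: [0.2, 0.4, -0.9]
width: 0.105
```

>>> carry_out:
  offset:
    - [0,0,0.05]
    - [0,0,0.05]
    - [0,0,0.05]
    - [0,0,0.05]
    - [0,0,0]
  delta_rot:
    - [0,0,0]
    - [0,0,0]
    - [0,0,0]
    - [0,0,0]
    - [0,0,0]

```text
time: 9.82
tool_pos: [0.5594, 0.1905, 0.0868]
tcp_rot: [0.003, 1.571, -0.003]
wrist_force: [-0.4, 0.2, -1.1]
width: 0.099
```

>>> carry_out:
  offset:
    - [0,0,0.05]
    - [0,0,0.05]
    - [0,0,0.05]
    - [0,0,0.05]
    - [0,0,0]
  delta_rot:
    - [0,0,0]
    - [0,0,0]
    - [0,0,0]
    - [0,0,0]
    - [0,0,0]

```text
time: 10.23
tool_pos: [0.5614, 0.1905, 0.0868]
tcp_rot: [0.003, 1.571, -0.003]
wrist_force: [0.4, 0.4, -0.8]
width: 0.103
```

>>> carry_out:
  offset:
    - [0,0,0.05]
    - [0,0,0.05]
    - [0,0,0.05]
    - [0,0,0.05]
    - [0,0,0]
  delta_rot:
    - [0,0,0]
    - [0,0,0]
    - [0,0,0]
    - [0,0,0]
    - [0,0,0]

```text
time: 10.65
tool_pos: [0.5634, 0.1905, 0.0868]
tcp_rot: [0.003, 1.571, -0.003]
wrist_force: [-0.4, -0.1, -0.6]
width: 0.105
```

>>> carry_out:
  offset:
    - [0,0,0.05]
    - [0,0,0.05]
    - [0,0,0.05]
    - [0,0,0.05]
    - [0,0,0]
  delta_rot:
    - [0,0,0]
    - [0,0,0]
    - [0,0,0]
    - [0,0,0]
    - [0,0,0]

```text
time: 11.07
tool_pos: [0.5654, 0.1905, 0.0868]
tcp_rot: [0.003, 1.571, -0.003]
wrist_force: [0.0, -0.0, -0.1]
width: 0.105
```

>>> carry_out:
  offset:
    - [0,0,0.05]
    - [0,0,0.05]
    - [0,0,0.05]
    - [0,0,0.05]
    - [0,0,0]
  delta_rot:
    - [0,0,0]
    - [0,0,0]
    - [0,0,0]
    - [0,0,0]
    - [0,0,0]

```text
time: 11.48
tool_pos: [0.5674, 0.1905, 0.0868]
tcp_rot: [0.003, 1.571, -0.003]
wrist_force: [0.1, 0.2, -0.7]
width: 0.104
```

>>> carry_out:
  offset:
    - [0,0,0.05]
    - [0,0,0.05]
    - [0,0,0.05]
    - [0,0,0.05]
    - [0,0,0]
  delta_rot:
    - [0,0,0]
    - [0,0,0]
    - [0,0,0]
    - [0,0,0]
    - [0,0,0]

```text
time: 11.9
tool_pos: [0.5693, 0.1905, 0.0868]
tcp_rot: [0.003, 1.571, -0.003]
wrist_force: [-0.7, 0.2, -1.3]
width: 0.101
```

>>> carry_out:
  offset:
    - [0,0,0.05]
    - [0,0,0.05]
    - [0,0,0.05]
    - [0,0,0.05]
    - [0,0,0]
  delta_rot:
    - [0,0,0]
    - [0,0,0]
    - [0,0,0]
    - [0,0,0]
    - [0,0,0]

```text
time: 12.32
tool_pos: [0.5714, 0.1905, 0.0868]
tcp_rot: [0.003, 1.571, -0.003]
wrist_force: [0.3, -0.2, -0.6]
width: 0.106
```

>>> carry_out:
  offset:
    - [0,0,0.05]
    - [0,0,0.05]
    - [0,0,0.05]
    - [0,0,0.05]
    - [0,0,0]
  delta_rot:
    - [0,0,0]
    - [0,0,0]
    - [0,0,0]
    - [0,0,0]
    - [0,0,0]

```text
time: 12.73
tool_pos: [0.5734, 0.1905, 0.0868]
tcp_rot: [0.003, 1.571, -0.003]
wrist_force: [-0.4, 0.2, -0.9]
width: 0.107
```

>>> carry_out:
  offset:
    - [0,0,0.05]
    - [0,0,0.05]
    - [0,0,0.05]
    - [0,0,0.05]
    - [0,0,0]
  delta_rot:
    - [0,0,0]
    - [0,0,0]
    - [0,0,0]
    - [0,0,0]
    - [0,0,0]

```text
time: 13.15
tool_pos: [0.5753, 0.1905, 0.0868]
tcp_rot: [0.003, 1.571, -0.003]
wrist_force: [-0.5, 0.1, -0.5]
width: 0.108
```

>>> carry_out:
  offset:
    - [0,0,0.05]
    - [0,0,0.05]
    - [0,0,0.05]
    - [0,0,0.05]
    - [0,0,0]
  delta_rot:
    - [0,0,0]
    - [0,0,0]
    - [0,0,0]
    - [0,0,0]
    - [0,0,0]

```text
time: 13.57
tool_pos: [0.5774, 0.1904, 0.0868]
tcp_rot: [0.003, 1.571, -0.003]
wrist_force: [-0.6, 0.2, -0.9]
width: 0.107
```

>>> carry_out:
  offset:
    - [0,0,0.05]
    - [0,0,0.05]
    - [0,0,0.05]
    - [0,0,0.05]
    - [0,0,0]
  delta_rot:
    - [0,0,0]
    - [0,0,0]
    - [0,0,0]
    - [0,0,0]
    - [0,0,0]

```text
time: 13.98
tool_pos: [0.5794, 0.1904, 0.0868]
tcp_rot: [0.003, 1.571, -0.003]
wrist_force: [-1.1, 0.0, -1.1]
width: 0.104
```

>>> carry_out:
  offset:
    - [0,0,0.05]
    - [0,0,0.05]
    - [0,0,0.05]
    - [0,0,0.05]
    - [0,0,0]
  delta_rot:
    - [0,0,0]
    - [0,0,0]
    - [0,0,0]
    - [0,0,0]
    - [0,0,0]

```text
time: 14.4
tool_pos: [0.5814, 0.1904, 0.0868]
tcp_rot: [0.003, 1.571, -0.003]
wrist_force: [-0.7, -0.0, -1.5]
width: 0.103
```

>>> carry_out:
  offset:
    - [0,0,0.05]
    - [0,0,0.05]
    - [0,0,0.05]
    - [0,0,0.05]
    - [0,0,0]
  delta_rot:
    - [0,0,0]
    - [0,0,0]
    - [0,0,0]
    - [0,0,0]
    - [0,0,0]

```text
time: 14.82
tool_pos: [0.5831, 0.1904, 0.0867]
tcp_rot: [0.003, 1.571, -0.004]
wrist_force: [-1.4, -0.4, 0.9]
width: 0.101
```

>>> carry_out:
  offset:
    - [0,0,0.05]
    - [0,0,0.05]
    - [0,0,0]
    - [0,0,0]
    - [0,0,0]
  delta_rot:
    - [0,0,0]
    - [0,0,0]
    - [0,0,0]
    - [0,0,0]
    - [0,0,0]

```text
time: 15.23
tool_pos: [0.583, 0.1904, 0.0867]
tcp_rot: [0.003, 1.573, -0.004]
wrist_force: [-3.9, 0.8, 2.8]
width: 0.106
```

Contact: the TCP stopped at x = 0.583 and the force rose to 3.9 N, at about 98 mm depth. One small confirming push, then relax.

>>> carry_out:
  offset:
    - [0,0,0.05]
    - [0,0,0.04]
    - [0,0,0]
    - [0,0,0]
    - [0,0,0]
  delta_rot:
    - [0,0,0]
    - [0,0,0]
    - [0,0,0]
    - [0,0,0]
    - [0,0,0]

```text
time: 15.65
tool_pos: [0.583, 0.1904, 0.0867]
tcp_rot: [0.003, 1.575, -0.004]
wrist_force: [-8.5, 0.7, 5.2]
width: 0.101
```

>>> carry_out:
  offset:
    - [0,0,-0.05]
    - [0,0,-0.07]
    - [0,0,0]
    - [0,0,0]
    - [0,0,0]
  delta_rot:
    - [0,0,0]
    - [0,0,0]
    - [0,0,0]
    - [0,0,0]
    - [0,0,0]

```text
time: 16.07
tool_pos: [0.5831, 0.1904, 0.0867]
tcp_rot: [0.003, 1.573, -0.004]
wrist_force: [-5.3, -0.0, 3.5]
width: 0.104
```

```bash
python3 c.py 6|head -3; python3 -c "
from workcell import *
import cv2
p,d=read_camera('side');cv2.imwrite('pics/side6.png',cv2.resize(p[90:290,230:430,::-1],None,fx=3,fy=3,interpolation=cv2.INTER_CUBIC))"
```

```text
16.0667 [0.5831 0.1904 0.0867]
scene left edge (58, np.float64(0.268), np.float64(0.0926)) right edge (46, np.float64(0.1239), np.float64(0.0916)) x range [0.6518 0.7663]
wrist left edge (733, np.float64(0.2696), np.float64(0.0931)) right edge (1459, np.float64(0.1209), np.float64(0.0929)) x range [0.6509 0.7377]
```

View pics/s6.png

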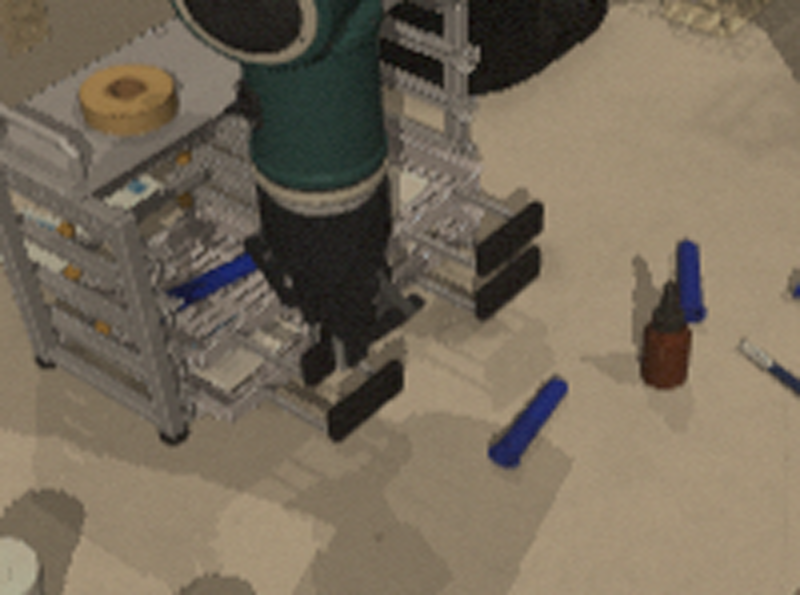

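The tray stopped solidly: 8.5 N with no motion, below 14 N. Rim tops at 0.093 mean it is seated on the lips, and the sleeve is inside. Relax further, then open partly.

>>> carry_out:
  offset:
    - [0,0,-0.05]
    - [0,0,-0.04]
    - [0,0,0]
    - [0,0,0]
    - [0,0,0]
  delta_rot:
    - [0,0,0]
    - [0,0,0]
    - [0,0,0]
    - [0,0,0]
    - [0,0,0]

```text
time: 16.63
tool_pos: [0.5831, 0.1904, 0.0867]
tcp_rot: [0.003, 1.571, -0.004]
wrist_force: [-3.7, 0.2, 0.6]
width: 0.103
```

>>> carry_out:
  offset:
    - [0,0,0]
    - [0,0,0]
    - [0,0,0]
    - [0,0,0]
    - [0,0,0]
  delta_rot:
    - [0,0,0]
    - [0,0,0]
    - [0,0,0]
    - [0,0,0]
    - [0,0,0]
  fingers: -0.2

```text
time: 17.05
tool_pos: [0.5835, 0.1904, 0.087]
tcp_rot: [0.004, 1.57, -0.003]
wrist_force: [-0.1, -0.0, -0.6]
width: 0.398
```

>>> carry_out:
  offset:
    - [0,0,0]
    - [-0.3,0,0]
    - [-0.7,0,0]
    - [-1,0,0]
    - [-1,0,0]
  delta_rot:
    - [0,0,0]
    - [0,0,0]
    - [0,0,0]
    - [0,0,0]
    - [0,0,0]

```text
time: 17.47
tool_pos: [0.5831, 0.1905, 0.1178]
tcp_rot: [0.003, 1.571, -0.003]
wrist_force: [-0.7, -0.5, 0.2]
width: 0.402
```

>>> carry_out:
  offset:
    - [-1.3,0,0]
    - [-1.5,0,0]
    - [-1.5,0,0]
    - [-1.5,0,0]
    - [-1,0,0]
  delta_rot:
    - [0,0,0]
    - [0,0,0]
    - [0,0,0]
    - [0,0,0]
    - [0,0,0]

```text
time: 17.88
tool_pos: [0.5842, 0.1908, 0.1884]
tcp_rot: [0.004, 1.567, -0.003]
wrist_force: [-0.3, 0.0, -0.3]
width: 0.399
```

>>> carry_out:
  offset:
    - [0,0,-1.5]
    - [0,0,-2.5]
    - [0,0,-2.5]
    - [0,0,-2.5]
    - [0,0,-2]
  delta_rot:
    - [0,0,0]
    - [0,0,0]
    - [0,0,0]
    - [0,0,0]
    - [0,0,0]

```text
time: 18.3
tool_pos: [0.4715, 0.1908, 0.1855]
tcp_rot: [0.004, 1.571, -0.003]
wrist_force: [0.1, -0.2, 0.4]
width: 0.4
```

>>> carry_out:
  offset:
    - [-2,0,-1]
    - [-2,0,0]
    - [-1.5,0,0]
    - [0,0,0]
    - [0,0,0]
  delta_rot:
    - [0,0,0]
    - [0,0,0]
    - [0,0,0]
    - [0,0,0]
    - [0,0,0]

```text
time: 18.72
tool_pos: [0.4638, 0.1913, 0.2414]
tcp_rot: [0.004, 1.567, -0.002]
wrist_force: [-0.4, -0.1, -0.4]
width: 0.401
```

```bash
cat snap.py - > d.py <<'E'
S,D=read_camera("scene");C=cloud("scene",D)
cv2.imwrite("pics/s7.png",cv2.resize(S[110:390,130:410,::-1],None,fx=2.1,fy=2.1,interpolation=cv2.INTER_CUBIC))
for nm,Q,P in(("scene",C,S),("wrist",W,p)):
    X,Y,Z=np.moveaxis(Q,-1,0)
    m=(P.max(-1)<80)&(Z>.1)&(Z<.123)&(X>.53)&(X<.65)&(Y>.12)&(Y<.26);q=Q[m]
    if len(q):print(nm,"handle",len(q),cv2.minAreaRect((q[:,:2]*1000).astype(np.float32)),np.percentile(q[:,2],98))
    hv=cv2.cvtColor(P,cv2.COLOR_RGB2HSV);m=(hv[...,0]>105)&(hv[...,0]<130)&(hv[...,1]>140)&(X>.63)&(X<.8)&(Y>.1)&(Y<.27)&(Z>.06)&(Z<.12);q=Q[m]
    if len(q):print(nm,"blue",len(q),q.mean(0).round(3),np.percentile(q[:,2],98).round(3))
E
python3 d.py 7
```

```text
18.7167 [0.4638 0.1913 0.2414] [ 0.0043  1.5675 -0.0024]
scene handle 146 ((581.4745483398438, 191.82769775390625), (10.915834426879883, 68.6336898803711), 0.60990971326828) 0.11693665458743378
scene blue 98 [0.7   0.18  0.091] 0.095
wrist handle 1141 ((581.3734130859375, 188.42092895507812), (67.45550537109375, 9.955216407775879), 89.39340209960938) 0.11815234038262386
wrist blue 1599 [0.701 0.19  0.092] 0.098
```

View pics/s7.png

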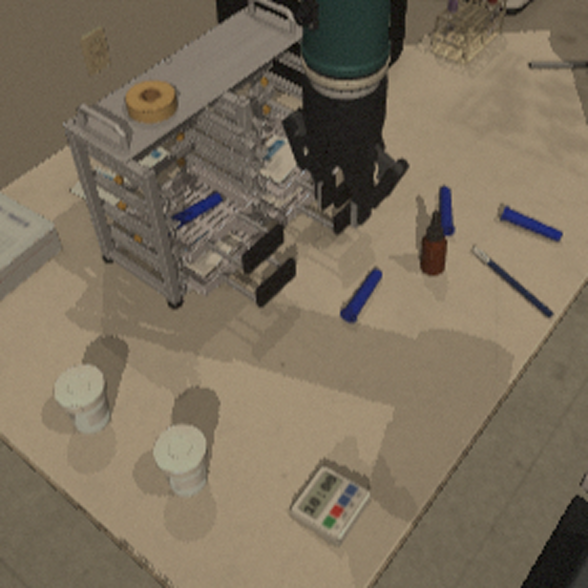

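The tray sits level with handle top at 0.117 and the sleeve is inside. The cups, bottle and timer have not moved. A quick check that release did not draw the tray back, then hand in.

Run:
```python
from h import *
W7=np.load("pics/w7.npz")["W"];S6=cloud("scene",np.load("pics/s6.npz")["d"])
from workcell import read_camera
S7=cloud("scene",read_camera("scene")[1])
for n,W in(("w7",W7),("s6 before",S6),("s7 after",S7)):
    x,y,z=np.moveaxis(W,-1,0)
    for sg in((.135,.165),(.215,.245)):
        q=W[(abs(z-.0925)<.004)&(x>.63)&(x<.7)&(y>sg[0])&(y<sg[1])]
        if len(q)>10: print(n,sg,len(q),np.percentile(q[:,0],[1,3,10]).round(4))
```

```text
w7 (0.135, 0.165) 438 [0.6312 0.6326 0.6376]
w7 (0.215, 0.245) 414 [0.6314 0.633  0.6392]
s6 before (0.215, 0.245) 29 [0.6307 0.6309 0.6349]
s7 after (0.135, 0.165) 41 [0.6313 0.6315 0.6356]
s7 after (0.215, 0.245) 25 [0.6307 0.6313 0.6343]
```

```bash
python3 -c "
from workcell import *
s=read_state();print(s['time'],s['wrist_force'].round(1));print(finish_job())"
```

```text
18.8667 [ 0.3 -0.2 -0.3]
the job is handed in; nothing more can be done
None
```

The tray is loaded on the left column's second pair of runners and released, and the job was handed in at about 18.9 s. The second fixed tray was in the right column, so pair 2 was the lowest empty pair on the left.

**Feeling for the stop:** I advanced in 2 mm steps until the arm stopped at x = 0.583, about 98 mm behind the front plane. A confirming push peaked at 8.5 N with no movement, below the bar's 14 N. I eased off to about 4 N before opening the fingers.

**Last checks:**
- **Seating:** The rim tops were at z ≈ 0.093 before release, so the rims lie on the lower lips. After release the handle top was at 0.117, as expected.
- **Against the stop:** The handle was at x ≈ 0.581, matching its place in the grip to about 1 mm, so the tray did not visibly draw back. My separate before/after check on the pan's front edge was inconclusive, because other points fell into the sampled area. I did not re-touch the bar after letting go.
- **Sleeve and other items:** The sleeve is still in the tray, and the cups, bottle and timer look unmoved. The gripper was clear of everything.
- **Camera disagreement:** The scene and wrist cameras differed by about 3 mm in the tray's sideways position. It still went into the runners without noticeable force.

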